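Present the valve ball to the drain-valve trough

ROBOT

A 6-joint arm with a two-finger parallel gripper is mounted at the origin on the work surface. World frame = base frame: x ahead of the robot, y to its left, z up, the work surface at z = 0. Lengths are in mm, angles in rad, forces in N, time in s.
With the tool pointing down it reaches from about 350 to 850 mm from the base axis. Payload 8.1 kg.
Tool frame: the origin (TCP) lies on the centre line of the jaws, within the pads' length; the fingertips stand 25 mm ahead of it and the grasp point (between the pads) lies 6 mm ahead of it; z points along the fingers, y is the line along which they close (so a half turn about z gives the same grasp; the last joint's range is limited). The gripper opens to 93 mm and grips with 3 to 60 N. Pads are 15 mm wide; open, the fingers measure 128 mm over their backs; the gripper's body (75 mm by 188 mm) begins 65 mm behind the grasp point.
Start: joints at [-1.378, 0.13, 1.488, -0, 1.523, -0.085], TCP at [164.565, -576.996, 243.635] pointing down, gripper open.
Joint ranges: [-2.96, 2.96], [-0.89, 2.26], [0.02, 2.5], [-1.34, 4.48], [0, 2.73], [-2.66, 2.66]. Speed limits (rad/s): [2.39, 2.39, 2.79, 3.14, 3.14, 3.14].

INTERFACE

Orientations are given as a unit quaternion [x, y, z, w].
In Python, from plant import manip gives the robot as it stands.
- The arm moves only by the tool play_rows, never from a script. Its argument "rows" is a list of rows, each an object of numbers: "dx", "dy", "dz": the shift along the tool's x, y, z in mm; "rx", "ry", "rz": the turn, a rotation vector about the tool's x, y, z in rad; "fingers": the opening, from 0 (shut) to 1 (fully open). A call has exactly 10 rows; each row is the pose to reach, as a shift and turn from the pose commanded when the call began, along the tool's axes at that moment; what a row does not reach only later rows make up. A row lasts 1/10 s, in which the tool goes at most 50 mm and 8.59 degrees, less where a joint would pass 70% of its speed; a pose out of reach is approached as far as the arm can. A call with a gripper value outside its range is refused whole. The fingers move at their own pace and stop on an object; the grip force is fixed at half the most. Time passes only in rows, so rows that repeat a pose let the fingers close, or fill a call up. It gives the time, the measured TCP pose, the force, the opening and the grip force at its end, in the units of the state.
- manip.observe(): the state, without advancing time (a new reading comes with each control period).
- manip.camera(name): name is "side" or "top" or "wrist"; returns a dict with "image" (480x640x3 uint8, red, green, blue), "intrinsics" (3x3 intrinsics, pixels), "dist" ([k1, k2, p1, p2, k3] as OpenCV has them; the pictures are not rectified), "world_to_cam" (4x4, takes a point from world to camera coordinates). Camera axes: x right, y down, z forward; pixel columns grow to the right and rows downward; lengths in mm; the calibration is good to about 2 mm. A picture is of the moment at which its call begins. There is no depth.
- manip.finish_job(): hands the job in; it is judged then, once.
The state is a dict: "clock": time; "q": joint angles; "dq": joint speeds; "joint_efforts": joint torques, N m; "tool_pos": TCP position; "eef_rot": TCP orientation; "wrist_force": force on the tool from outside, world axes, zero at the start; "moment": the same for the moment, N m; "finger_gap": finger opening in mm; "grip_force": force on a finger pad.
Only numpy, scipy, OpenCV 4.12 (cv2) and the standard library are available. Lean on these libraries where they do the work, as an engineer would, in place of code of your own. Each camera call takes 0.05 s, during which the arm holds its last target. There are 200 camera calls.

TASK

A spare valve ball has been taken from a flip-cap tube into the steel dish. First press the cap that was left open fully shut and leave the other caps shut; then lift the dish by its arch handle, turn it through about a quarter turn and carry it so that its red lip hangs just above the open end of the blue trough, pointing straight along the trough and not touching it. Keep the dish level and the ball in the middle of it all the way, do not disturb the jug, the coupling ring or the screwdriver, and finish while still holding the dish there, still and ready to be tipped.

Things in the scene. Friction and masses are not known exactly. Their poses are not given: they have to be found in the camera images.
- dish: loose round steel dish with arch handle, 120 mm across, rim 20 mm tall, 0.11-0.18 kg, standing on a flat foot 64 mm across; origin: centre of the foot's underside, z up. +x points to its red lip, 34 mm wide and 3 mm thick. Inside: a flat spot of 9 mm radius in the middle, then a slope of 9 degrees to 35 mm radius and 26 degrees to the rim
- dish_bar (a point): middle of the straight black handle bar over the dish, on the dish's axis, 80 mm above the foot's underside; axes as the dish's. The bar runs along the dish's y axis, 123 mm long, 12 mm wide in x, 14 mm tall (73 to 87 mm above the underside), on two posts at y = +-59 mm; free to be gripped between the posts, best in the middle
- dish_lip (a point): middle of the underside of the red lip at its tip: 75 mm along +x from the dish's axis and 18 mm above the foot's underside
- dish_seat (a point): point on the dish's axis where the ball's centre is when the ball lies in the middle (19 mm above the foot's underside)
- ball_center (a point): centre of the loose orange ball, 24 mm in diameter, 12 g, lying in the dish
- feeder: fixed white drain-valve housing, 90 x 110 mm, 105 mm tall, with a black side pipe at +y and an open blue trough in front; origin on the bench under the trough, +x points along the trough into the housing. Front face at x = 35 mm; the trough runs from it to its open end at x = -50 mm, 58 mm wide outside, 50 inside, floor top 49 mm and wall tops 60 mm above the bench
- trough_mouth (a point): middle of the trough near its open end, 15 mm inside the end, at the height of the side walls' tops (60 mm above the bench); axes as the feeder's: +x runs along the trough into the housing
- rack: fixed grey rack, 66 x 190 mm and 44 mm tall, holding three fixed tubes in a row along its y axis, 60 mm apart, in any order; origin on the bench under its centre
- tube_a_hinge (a point): hinge point of cap_a's tube, a fixed clear tube 32 mm in diameter standing in the rack, its mouth 88 mm above the bench. The hinge is 89 mm above the bench; the tube's axis lies 19 mm from it along this point's -x axis; the hinge axis is along y, z up
- tube_b_hinge (a point): the same point of cap_b's tube
- tube_c_hinge (a point): the same point of cap_c's tube
- cap_a (a joint): angle of tube a's blue round flip cap, the one left open (35 mm across, 8 mm thick, thumb tab to 41 mm from the hinge): 0 shut, flat on the mouth, its top 8 mm above the hinge; 1.57 upright; it opens up and back towards the hinge point's +x, ends at 2.1. Slight hinge friction (0.012 N m) holds it where it is left; no spring, no latch
- cap_b (a joint): the same of tube b, shut at the start
- cap_c (a joint): the same of tube c, shut at the start
- jug: bystander: green detergent jug, 60 x 90 mm and 143 mm tall, origin at the centre of its underside
- coupling: bystander: white plastic hose coupling ring, 54 mm across, 24 mm tall, origin at the centre of its underside
- driver: bystander: screwdriver with a yellow handle lying on the bench

How it is judged (in metres and radians):
On the way, in this order (a step that is already met when the one before it is completed fails the run):
1. the open cap is pressed shut (value of joint cap_a below 0.1 rad), for 0.2 s.
2. the dish is lifted clear of the bench in the fingers (height (world z) of dish above 0.02 m and contact force between the fingers and dish above 1 N), for 0.2 s.
At the end, for the whole second after the job is handed in: caps shut within 0.1 rad; fingers hold the dish still, tilt under 0.1 rad, not touching the feeder; lip tip within 25 mm across and 2 to 60 mm above the trough mouth point, pointing into the trough within 0.2 rad, dish in front of it; ball within 14 mm of the middle (value of joint each of cap_a, cap_b, cap_c below 0.1 rad and horizontal distance between dish_lip and trough_mouth below 0.025 m and z of dish_lip in the frame of trough_mouth between 0.002 and 0.06 m and angle between the x axis of dish and the x axis of feeder, either way round below 0.2 rad and x of dish in the frame of trough_mouth below -0.04 m and angle between dish's own z axis and vertical below 0.1 rad and distance between ball_center and dish_seat below 0.014 m and linear speed of dish below 0.03 m/s and contact force between the fingers and dish above 1 N and contact force between dish and feeder below 0.2 N); the arm keeps its last pose, push and grip.
It fails at once if the ball strays more than 22 mm from the middle of the dish (distance between ball_center and dish_seat above 0.022 m).
It fails at once if the dish is tipped more than 0.2 rad (angle between dish's own z axis and vertical above 0.2 rad).
It fails at once if a shut cap is flipped open (value of joint any of cap_b, cap_c above 0.4 rad).
It fails at once if a bystander is moved more than 30 mm (distance of any of jug, coupling, driver from where it was at the start of the episode above 0.03 m).
It also fails if it takes over 64 s, if anything falls off the work surface, if the arm or the gripper's body presses on something with over 40 N, if the wrist force passes 120 N, or if a joint passes its speed limit or range.

## Working session

There is one attempt and no reset: what is moved stays moved. The work goes in short steps, Python scripts to look and compute and a tool call to move; the robot and the scene stay as the last step left them, time stands still between calls to the robot, and variables do not carry over. Pictures are saved under pics/ and viewed, at most 10 in all, crops included, and the job is handed in when it is done.

Besides the shell and the picture viewer there is one more tool, called after "Request:" as name(argument=value, ...), one argument or row to a line, values as JSON. play_rows: Moves the arm, as the interface text tells. Its arguments: {"type":"object","properties":{"rows":{"type":"array","items":{"type":"object","properties":{"dx":{"type":"number"},"dy":{"type":"number"},"dz":{"type":"number"},"rx":{"type":"number"},"ry":{"type":"number"},"rz":{"type":"number"},"fingers":{"type":"number"}}}}},"required":["rows"]}

```bash
mkdir -p pics; ls; cat > h.py <<'E'
import numpy as np, cv2, pickle
from plant import manip
def grab(names):
    d={}
    for n in names:
        d[n]=manip.camera(n)
    return d
def ray(c,uv):
    K=np.array(c["intrinsics"],float);D=np.array(c["dist"],float);T=np.array(c["world_to_cam"],float)
    p=cv2.undistortPoints(np.array(uv,float).reshape(-1,1,2),K,D).reshape(-1,2)
    d=np.c_[p,np.ones(len(p))]@T[:3,:3]
    o=-T[:3,:3].T@T[:3,3]
    return o,d
def plane(c,uv,z):
    o,d=ray(c,uv); return o+d*((z-o[2])/d[:,2])[:,None]
def proj(c,P):
    T=np.array(c["world_to_cam"],float)
    return cv2.projectPoints(np.array(P,float).reshape(-1,1,3),cv2.Rodrigues(T[:3,:3])[0],T[:3,3],np.array(c["intrinsics"],float),np.array(c["dist"],float))[0].reshape(-1,2)
E
python3 - <<'E'
from h import *
d=grab(["top","side","wrist"])
pickle.dump(d,open("s0.pkl","wb"))
for n in d:
    cv2.imwrite(f"pics/{n}0.png",d[n]["image"][...,::-1]); T=np.array(d[n]["world_to_cam"]); print(n,(-T[:3,:3].T@T[:3,3]).round(), T[2,:3].round(2))
s=manip.observe();print(s)
E
```

```text
pics
top [ 382.  -22. 1118.] [ 0.2   0.01 -0.98]
side [  1. 689. 847.] [ 0.48 -0.6  -0.64]
wrist [ 230. -558.  384.] [-0.24 -0.07 -0.97]
{'clock': 0.15, 'q': array([-1.37840071e+00,  1.30996439e-01,  1.48905315e+00, -2.39665020e-05,
        1.52302496e+00, -8.53973762e-02]), 'dq': array([-0.00125728, -0.00198461, -0.0020852 ,  0.0007206 ,  0.00068319,
        0.00131911]), 'joint_efforts': array([ 1.25384769e-03, -5.60474503e+01, -4.92334914e+01,  7.67176109e-02,
        3.05838813e-02, -7.27495512e-05]), 'tool_pos': array([ 164.47379705, -576.57566635,  242.80999031]), 'eef_rot': array([ 9.90369027e-01,  1.38450860e-01, -5.15732052e-05, -7.39248207e-04]), 'wrist_force': array([-0.17857222, -0.06224123, -0.32448944]), 'moment': array([ 0.00239793, -0.01897181,  0.05571105]), 'grip_force': 0.0, 'finger_gap': 92.94503143856585}
```

View pics/top0.png

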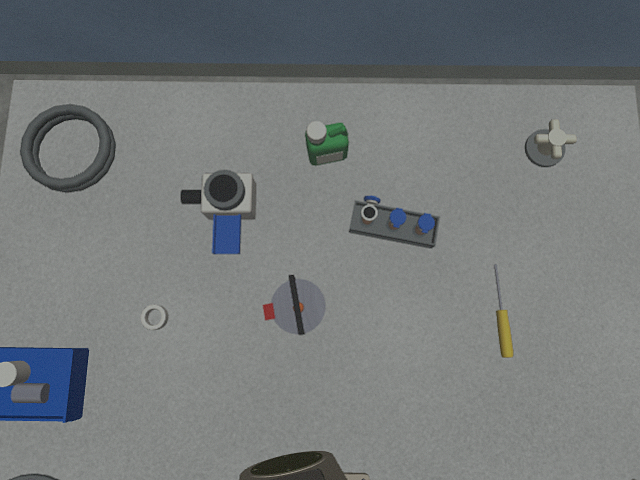

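View pics/side0.png

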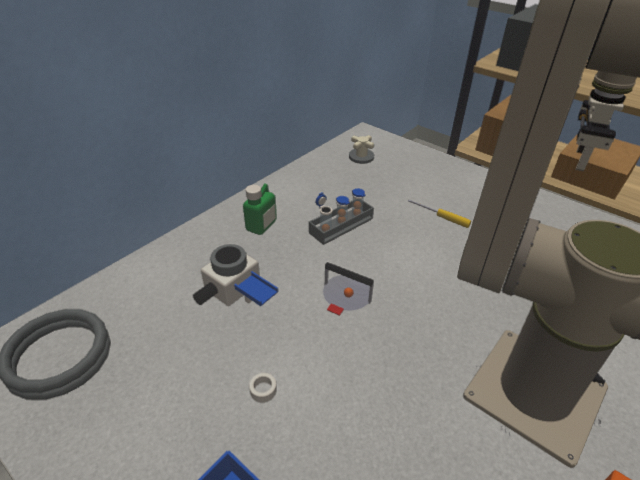

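The top view shows the trough at about (227,235), with the housing behind it at (228,195). The dish is at (298,306), its lip at (269,311) pointing left. The open tube is at (370,213) with its raised cap at (372,200), and the shut caps are at (398,218) and (426,224). The side view shows the ball in the middle of the dish. Next I'll measure positions from masks.

```bash
cat > m.py <<'E'
from h import *
import sys
d=pickle.load(open("s0.pkl","rb"))
def comps(c,lo,hi,roi,amin=8):
    x0,y0,x1,y1=roi
    hsv=cv2.cvtColor(c["image"],cv2.COLOR_RGB2HSV)
    m=cv2.inRange(hsv,lo,hi); k=np.zeros_like(m);k[y0:y1,x0:x1]=m[y0:y1,x0:x1]
    n,l,st,ce=cv2.connectedComponentsWithStats(k)
    return [(ce[i],st[i],cv2.minAreaRect(np.argwhere(l==i)[:,::-1].astype(np.float32)),l==i) for i in range(1,n) if st[i][4]>=amin]
def box(r): return cv2.boxPoints(r)
if __name__=="__main__":
    t=d["top"]; s=d["side"]
    def tr(u,v):
        o1,d1=ray(t,u);o2,d2=ray(s,v);A=np.c_[d1[0],-d2[0]];k=np.linalg.lstsq(A,o2-o1,rcond=None)[0]
        p,q=o1+d1[0]*k[0],o2+d2[0]*k[1];return ((p+q)/2).round(1),np.linalg.norm(p-q).round(1)
    B=((100,120,40),(130,255,255)); 
    for nm,roi,z in [("trough",(200,205,250,265),60),("caps",(350,190,445,240),97)]:
        for c,st,r,_ in comps(t,*B,roi): print(nm,c.round(1),st,plane(t,[c],z).round(1)[0,:2],"box",plane(t,box(r),z).round(0)[:,:2].tolist())
    for c,st,r,_ in comps(s,*B,(300,180,380,230)): print("side caps",c.round(1),st)
    R=comps(t,(0,180,80),(6,255,255),(255,295,285,325))+comps(t,(174,180,80),(180,255,255),(255,295,285,325))
    for c,st,r,_ in R: print("lip",c.round(1),st,plane(t,box(r),20).round(0)[:,:2].tolist(),plane(t,[c],20).round(1))
    for c,st,r,_ in comps(t,(5,150,80),(20,255,255),(285,290,320,320),4): print("ball top",c.round(1),st)
    for c,st,r,_ in comps(s,(5,150,80),(20,255,255),(335,280,360,300),4): print("ball side",c.round(1),st)
    for c,st,r,_ in comps(t,(0,0,0),(180,255,60),(260,265,330,340),40): print("bar",c.round(1),st,plane(t,box(r),87).round(0)[:,:2].tolist(),plane(t,[c],87).round(1))
    im=np.vstack([cv2.resize(t["image"][180:260,340:450],(660,480),interpolation=3)[:300],np.zeros((1,660,3),np.uint8)])
    a=cv2.resize(t["image"][185:255,345:445],(500,350),interpolation=3); b=cv2.resize(s["image"][180:245,300:385],(300,230),interpolation=3)
    b2=cv2.resize(s["image"][240:320,300:400],(300,240),interpolation=3);a2=cv2.resize(t["image"][260:350,250:340],(300,240),interpolation=3)
    C=np.zeros((595,800,3),np.uint8);C[:350,:500]=a;C[:230,500:]=b;C[350:590,:300]=a2;C[350:590,500:]=b2
    cv2.imwrite("pics/crop1.png",C[...,::-1])
E
python3 m.py
```

```text
trough [226.2 234.3] [ 212  214   29   40 1035] [594.3 201.3] box [[553.0, 230.0], [639.0, 232.0], [638.0, 173.0], [552.0, 172.0]]
caps [372.4 198. ] [365 196  15   7  49] [ 668.1 -110.2] box [[668.0, -94.0], [677.0, -97.0], [668.0, -126.0], [659.0, -123.0]]
caps [397.4 217. ] [390 208  16  20 221] [ 627.6 -162.1] box [[626.0, -137.0], [652.0, -163.0], [629.0, -185.0], [603.0, -160.0]]
caps [426.  222.4] [418 214  17  19 228] [ 616.7 -221.2] box [[615.0, -196.0], [641.0, -222.0], [618.0, -244.0], [592.0, -219.0]]
side caps [358.3 192.2] [353 189  12   7  69]
side caps [319.5 196.1] [317 193   7   8  19]
side caps [342.6 199.7] [337 196  12   8  75]
ball top [300.6 306.2] [299 303   4   8  20]
ball side [348.1 291.5] [345 288   7   8  48]
bar [295.9 304.2] [289 275  15  59 314] [[504.0, 63.0], [506.0, 52.0], [388.0, 29.0], [386.0, 40.0]] [[445.3  45.9  87. ]]
```

View pics/crop1.png

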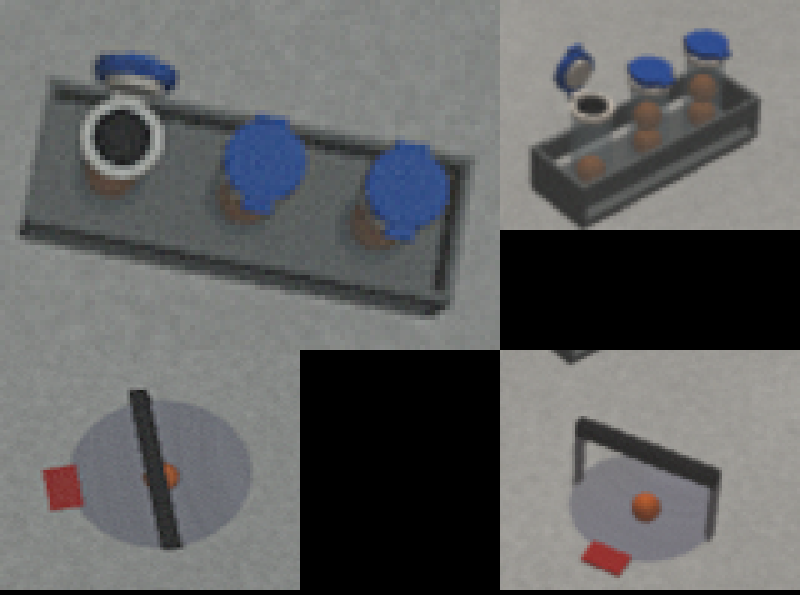

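```bash
python3 - <<'E'
from h import *
from m import comps
d=pickle.load(open("s0.pkl","rb"));t,s=d["top"],d["side"]
def tr(u,v):
    o1,d1=ray(t,u);o2,d2=ray(s,v);k=np.linalg.lstsq(np.c_[d1[0],-d2[0]],o2-o1,rcond=None)[0]
    p,q=o1+d1[0]*k[0],o2+d2[0]*k[1];return ((p+q)/2).round(1),np.linalg.norm(p-q).round(1)
print("capA",tr([372.4,198],[319.5,196.1]),"capb",tr([397.4,217],[342.6,199.7]),"capc",tr([426,222.4],[358.3,192.2]))
print("ball",plane(t,[[300.6,306.2]],19),plane(s,[[348.1,291.5]],20))
hsv=cv2.cvtColor(t["image"],cv2.COLOR_RGB2HSV);print("lip",hsv[311,269],"mouth a",plane(t,[[369.4,212.6]],88).round(1))
r=t["image"].astype(int);m=((r[...,0]>r[...,1]+60)&(r[...,0]>r[...,2]+60));m[:,:255]=0;m[:,283:]=0;m[:290]=0;m[330:]=0
p=np.argwhere(m)[:,::-1].astype(np.float32);print(len(p),plane(t,[p.mean(0)],20).round(1),plane(t,cv2.boxPoints(cv2.minAreaRect(p)),20).round())
# trough, side view mask bbox & edges direction
for u in [[213,253],[240,253],[213,217],[241,217]]: print(u,plane(t,[u],60).round(0)[0])
c=comps(s,(100,120,40),(130,255,255),(230,265,290,310))
for q in c: print("trough side",plane(s,cv2.approxPolyDP(cv2.findContours(q[3].astype(np.uint8),0,2)[0][0],3,True).reshape(-1,2),60).round().tolist())
# bar axis in side view
for q in comps(s,(0,0,0),(180,255,60),(315,255,385,310),40): print("bar side",plane(s,[q[0]],80).round(1),q[1])
print("jug",plane(t,[[326,143]],100))
E
```

```text
capA (array([ 663.2, -108. ,  117.4]), np.float64(1.8)) capb (array([ 627.7, -163.1,   93.2]), np.float64(1.9)) capc (array([ 617.2, -222.5,   92.3]), np.float64(1.4))
ball [[445.26619799  40.11516521  19.        ]] [[442.34459576  45.01066458  20.        ]]
lip [  1 159 133] mouth a [[ 638.7 -104.5   88. ]]
145 [[433.6 109.4  20. ]] [[448. 123.  20.]
 [452. 103.  20.]
 [420.  96.  20.]
 [416. 116.  20.]]
[213, 253] [553. 227.  60.]
[240, 253] [554. 170.  60.]
[213, 217] [632. 232.  60.]
[241, 217] [633. 171.  60.]
trough side [[635.0, 230.0, 60.0], [547.0, 231.0, 60.0], [545.0, 186.0, 60.0], [556.0, 174.0, 60.0], [632.0, 175.0, 60.0]]
bar side [[442.9  46.4  80. ]] [325 263  48  24 289]
jug [[788.38733091 -11.29882951 100.        ]]
```

Request:
play_rows(
  rows=[
    {"fingers": 0,"rz": -0.13},
    {"fingers": 0,"rz": -0.27},
    {"fingers": 0,"rz": -0.4},
    {"fingers": 0,"rz": -0.53},
    {"fingers": 0,"rz": -0.67},
    {"fingers": 0,"rz": -0.8},
    {"fingers": 0,"rz": -0.93},
    {"fingers": 0,"rz": -1.07},
    {"fingers": 0,"rz": -1.2},
    {"fingers": 0,"rz": -1.34},
  ],
)

```text
$.rows[0]: bad value
```

Request:
play_rows(
  rows=[
    {"dx": 32,"dy": -15,"dz": 0,"rx": 0,"ry": 0,"rz": -0.13,"fingers": 0},
    {"dx": 64,"dy": -29,"dz": 0,"rx": 0,"ry": 0,"rz": -0.27,"fingers": 0},
    {"dx": 97,"dy": -44,"dz": 0,"rx": 0,"ry": 0,"rz": -0.4,"fingers": 0},
    {"dx": 129,"dy": -59,"dz": 0,"rx": 0,"ry": 0,"rz": -0.53,"fingers": 0},
    {"dx": 162,"dy": -73,"dz": 0,"rx": 0,"ry": 0,"rz": -0.67,"fingers": 0},
    {"dx": 194,"dy": -88,"dz": 0,"rx": 0,"ry": 0,"rz": -0.8,"fingers": 0},
    {"dx": 226,"dy": -103,"dz": 0,"rx": 0,"ry": 0,"rz": -0.93,"fingers": 0},
    {"dx": 259,"dy": -117,"dz": 0,"rx": 0,"ry": 0,"rz": -1.07,"fingers": 0},
    {"dx": 291,"dy": -132,"dz": 0,"rx": 0,"ry": 0,"rz": -1.2,"fingers": 0},
    {"dx": 324,"dy": -147,"dz": 0,"rx": 0,"ry": 0,"rz": -1.34,"fingers": 0},
  ],
)

```text
clock: 1.15
tool_pos: [436.6, -345.6, 243.4]
eef_rot: [0.688, 0.725, -0.0, -0.0]
wrist_force: [-0.3, -0.5, 0.2]
finger_gap: 17.5
grip_force: 0.0
```

```bash
cat > g.py <<'E'
# usage: g.py x y z yawdeg(tool x) -> tool-frame shift and turn needed from present pose
from h import *; import sys
from scipy.spatial.transform import Rotation as R
s=manip.observe();r=R.from_quat(s["eef_rot"]);p=s["tool_pos"]
m=r.as_matrix();print("t",round(s["clock"],2),"pos",p.round(1),"yaw",np.degrees(np.arctan2(m[1,0],m[0,0])).round(1),"z",m[:,2].round(3),"gap",round(s["finger_gap"],1),"F",s["wrist_force"].round(1),"q",s["q"].round(2))
a=sys.argv[1:]
if a:
    x,y,z,w=map(float,a);w=np.radians(w)
    T=np.array([[np.cos(w),np.sin(w),0],[np.sin(w),-np.cos(w),0],[0,0,-1]])
    print("shift",r.inv().apply(np.array([x,y,z])-p).round(1),"turn",(r.inv()*R.from_matrix(T)).as_rotvec().round(3))
E
python3 g.py 706.5 -116.7 220 169.6
```

```text
t 1.15 pos [ 436.6 -345.6  243.4] yaw 93.0 z [-0.  0. -1.] gap 17.5 F [-0.3 -0.5  0.2] q [-0.76  0.01  1.61 -0.    1.52 -0.81]
shift [214.5 281.5  23.3] turn [-0.    -0.    -1.337]
```

Request:
play_rows(
  rows=[
    {"dx": 21,"dy": 28,"dz": 2,"rx": 0,"ry": 0,"rz": -0.13,"fingers": 0},
    {"dx": 43,"dy": 56,"dz": 5,"rx": 0,"ry": 0,"rz": -0.27,"fingers": 0},
    {"dx": 64,"dy": 84,"dz": 7,"rx": 0,"ry": 0,"rz": -0.4,"fingers": 0},
    {"dx": 86,"dy": 113,"dz": 9,"rx": 0,"ry": 0,"rz": -0.53,"fingers": 0},
    {"dx": 107,"dy": 141,"dz": 12,"rx": 0,"ry": 0,"rz": -0.67,"fingers": 0},
    {"dx": 129,"dy": 169,"dz": 14,"rx": 0,"ry": 0,"rz": -0.8,"fingers": 0},
    {"dx": 150,"dy": 197,"dz": 16,"rx": 0,"ry": 0,"rz": -0.93,"fingers": 0},
    {"dx": 180,"dy": 236,"dz": 19,"rx": 0,"ry": 0,"rz": -1.12,"fingers": 0},
    {"dx": 214,"dy": 281,"dz": 23,"rx": 0,"ry": 0,"rz": -1.26,"fingers": 0},
    {"dx": 214,"dy": 281,"dz": 23,"rx": 0,"ry": 0,"rz": -1.337,"fingers": 0},
  ],
)

```text
clock: 2.15
tool_pos: [708.6, -114.9, 217.6]
eef_rot: [0.088, 0.996, 0.001, -0.001]
wrist_force: [0.3, 0.3, -0.3]
finger_gap: 0.1
grip_force: 0.0
```

```bash
python3 g.py 706.5 -116.7 142 169.6
```

```text
t 2.15 pos [ 708.6 -114.9  217.6] yaw 169.9 z [-0.002  0.002 -1.   ] gap 0.1 F [ 0.3  0.3 -0.3] q [-0.23  0.47  1.13  0.    1.54 -1.63]
shift [ 1.5 -2.3 75.6] turn [ 0.002 -0.003  0.005]
```

Request:
play_rows(
  rows=[
    {"dx": 0,"dy": 0,"dz": 15,"rx": 0,"ry": 0,"rz": 0,"fingers": 0},
    {"dx": 0,"dy": 0,"dz": 35,"rx": 0,"ry": 0,"rz": 0,"fingers": 0},
    {"dx": 0,"dy": 0,"dz": 55,"rx": 0,"ry": 0,"rz": 0,"fingers": 0},
    {"dx": 0,"dy": 0,"dz": 70,"rx": 0,"ry": 0,"rz": 0,"fingers": 0},
    {"dx": 0,"dy": 0,"dz": 78,"rx": 0,"ry": 0,"rz": 0,"fingers": 0},
    {"dx": 8,"dy": 0,"dz": 78,"rx": 0,"ry": 0,"rz": 0,"fingers": 0},
    {"dx": 16,"dy": 0,"dz": 78,"rx": 0,"ry": 0,"rz": 0,"fingers": 0},
    {"dx": 24,"dy": 0,"dz": 78,"rx": 0,"ry": 0,"rz": 0,"fingers": 0},
    {"dx": 32,"dy": 0,"dz": 78,"rx": 0,"ry": 0,"rz": 0,"fingers": 0},
    {"dx": 40,"dy": 0,"dz": 78,"rx": 0,"ry": 0,"rz": 0,"fingers": 0},
  ],
)

```text
clock: 3.15
tool_pos: [667.0, -112.4, 143.9]
eef_rot: [0.093, 0.996, -0.0, 0.001]
wrist_force: [1.7, -0.4, 1.3]
finger_gap: 0.5
grip_force: 0.5
```

Request:
play_rows(
  rows=[
    {"dx": 6,"dy": 0,"dz": 0,"rx": 0,"ry": 0,"rz": 0,"fingers": 0},
    {"dx": 12,"dy": 0,"dz": 0,"rx": 0,"ry": 0,"rz": 0,"fingers": 0},
    {"dx": 18,"dy": 0,"dz": 0,"rx": 0,"ry": 0,"rz": 0,"fingers": 0},
    {"dx": 24,"dy": 0,"dz": 0,"rx": 0,"ry": 0,"rz": 0,"fingers": 0},
    {"dx": 30,"dy": 0,"dz": 0,"rx": 0,"ry": 0,"rz": 0,"fingers": 0},
    {"dx": 36,"dy": 0,"dz": 0,"rx": 0,"ry": 0,"rz": 0,"fingers": 0},
    {"dx": 36,"dy": 0,"dz": 4,"rx": 0,"ry": 0,"rz": 0,"fingers": 0},
    {"dx": 36,"dy": 0,"dz": 8,"rx": 0,"ry": 0,"rz": 0,"fingers": 0},
    {"dx": 36,"dy": 0,"dz": 12,"rx": 0,"ry": 0,"rz": 0,"fingers": 0},
    {"dx": 36,"dy": 0,"dz": 15,"rx": 0,"ry": 0,"rz": 0,"fingers": 0},
  ],
)

```text
clock: 4.15
tool_pos: [631.7, -105.7, 126.8]
eef_rot: [0.093, 0.996, 0.0, -0.0]
wrist_force: [-0.2, 0.5, 0.3]
finger_gap: 0.6
grip_force: 0.3
```

```bash
python3 g.py 635 -103.5 122 169.6; python3 - <<'E'
from h import *
d=grab(["side","wrist"])
a=cv2.resize(d["side"]["image"][140:260,260:400],(400,343),interpolation=3)
b=cv2.resize(d["wrist"]["image"],(400,300))
C=np.zeros((343,800,3),np.uint8);C[:,:400]=a;C[:300,400:]=b
cv2.imwrite("pics/cap1.png",C[...,::-1])
E
```

```text
t 4.15 pos [ 631.7 -105.7  126.8] yaw 169.3 z [-0.001  0.    -1.   ] gap 0.6 F [-0.2  0.5  0.3] q [-0.25  0.32  1.49  0.    1.34 -1.63]
shift [-2.9  2.8  4.8] turn [ 0.    -0.001 -0.005]
```

View pics/cap1.png

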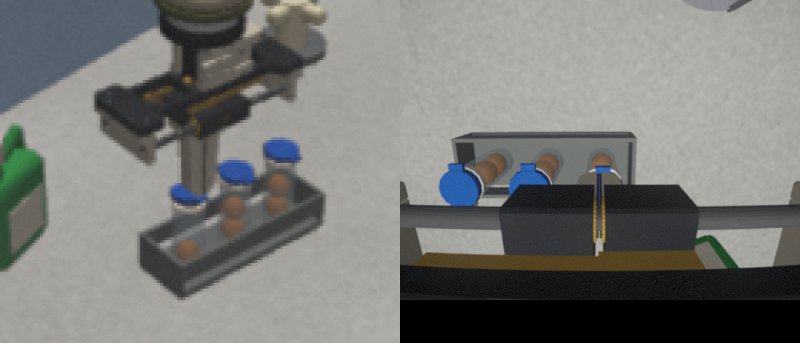

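The picture shows the fingers on cap a at about (188,190) in the left pane, with the cap nearly shut. Next I'll press it home.

Request:
play_rows(
  rows=[
    {"dx": 0,"dy": 0,"dz": 1,"rx": 0,"ry": 0,"rz": 0,"fingers": 0},
    {"dx": 0,"dy": 0,"dz": 2,"rx": 0,"ry": 0,"rz": 0,"fingers": 0},
    {"dx": 0,"dy": 0,"dz": 3,"rx": 0,"ry": 0,"rz": 0,"fingers": 0},
    {"dx": 0,"dy": 0,"dz": 4,"rx": 0,"ry": 0,"rz": 0,"fingers": 0},
    {"dx": 0,"dy": 0,"dz": 4.5,"rx": 0,"ry": 0,"rz": 0,"fingers": 0},
    {"dx": 0,"dy": 0,"dz": 5,"rx": 0,"ry": 0,"rz": 0,"fingers": 0},
    {"dx": 0,"dy": 0,"dz": 5,"rx": 0,"ry": 0,"rz": 0,"fingers": 0},
    {"dx": 0,"dy": 0,"dz": 5,"rx": 0,"ry": 0,"rz": 0,"fingers": 0},
    {"dx": 0,"dy": 0,"dz": 5,"rx": 0,"ry": 0,"rz": 0,"fingers": 0},
    {"dx": 0,"dy": 0,"dz": 5,"rx": 0,"ry": 0,"rz": 0,"fingers": 0},
  ],
)

```text
clock: 5.25
tool_pos: [631.8, -105.7, 122.7]
eef_rot: [0.093, 0.996, 0.0, 0.0]
wrist_force: [0.4, -0.4, 0.2]
finger_gap: 0.4
grip_force: 0.0
```

Request:
play_rows(
  rows=[
    {"dx": 0,"dy": 0,"dz": 0.4,"rx": 0,"ry": 0,"rz": 0,"fingers": 0},
    {"dx": 0,"dy": 0,"dz": 0.8,"rx": 0,"ry": 0,"rz": 0,"fingers": 0},
    {"dx": 0,"dy": 0,"dz": 1.2,"rx": 0,"ry": 0,"rz": 0,"fingers": 0},
    {"dx": 0,"dy": 0,"dz": 1.5,"rx": 0,"ry": 0,"rz": 0,"fingers": 0},
    {"dx": 0,"dy": 0,"dz": 1.8,"rx": 0,"ry": 0,"rz": 0,"fingers": 0},
    {"dx": 0,"dy": 0,"dz": 2,"rx": 0,"ry": 0,"rz": 0,"fingers": 0},
    {"dx": 0,"dy": 0,"dz": 2,"rx": 0,"ry": 0,"rz": 0,"fingers": 0},
    {"dx": 0,"dy": 0,"dz": 2,"rx": 0,"ry": 0,"rz": 0,"fingers": 0},
    {"dx": 0,"dy": 0,"dz": 2,"rx": 0,"ry": 0,"rz": 0,"fingers": 0},
    {"dx": 0,"dy": 0,"dz": 2,"rx": 0,"ry": 0,"rz": 0,"fingers": 0},
  ],
)

```text
clock: 6.25
tool_pos: [631.9, -105.7, 122.1]
eef_rot: [0.093, 0.996, -0.0, 0.0]
wrist_force: [-5.2, 1.1, 9.9]
finger_gap: 1.1
grip_force: 5.2
```

Request:
play_rows(
  rows=[
    {"dx": 0,"dy": 0,"dz": -5,"rx": 0,"ry": 0,"rz": 0,"fingers": 0},
    {"dx": 0,"dy": 0,"dz": -15,"rx": 0,"ry": 0,"rz": 0,"fingers": 0},
    {"dx": 0,"dy": 0,"dz": -35,"rx": 0,"ry": 0,"rz": 0,"fingers": 0},
    {"dx": 0,"dy": 0,"dz": -55,"rx": 0,"ry": 0,"rz": 0,"fingers": 0},
    {"dx": 0,"dy": 0,"dz": -75,"rx": 0,"ry": 0,"rz": 0,"fingers": 0},
    {"dx": 0,"dy": 0,"dz": -80,"rx": 0,"ry": 0,"rz": 0,"fingers": 0.2},
    {"dx": 0,"dy": 0,"dz": -80,"rx": 0,"ry": 0,"rz": 0,"fingers": 0.5},
    {"dx": 0,"dy": 0,"dz": -80,"rx": 0,"ry": 0,"rz": 0,"fingers": 0.7},
    {"dx": 0,"dy": 0,"dz": -80,"rx": 0,"ry": 0,"rz": 0,"fingers": 0.7},
    {"dx": 0,"dy": 0,"dz": -80,"rx": 0,"ry": 0,"rz": 0,"fingers": 0.7},
  ],
)

```text
clock: 7.25
tool_pos: [631.2, -105.5, 199.3]
eef_rot: [0.093, 0.996, 0.0, -0.001]
wrist_force: [0.2, 0.5, -0.7]
finger_gap: 36.0
grip_force: 0.0
```

```bash
python3 g.py 444.5 46 170 191; python3 - <<'E'
from h import *
from m import comps
d=grab(["top","side"]);pickle.dump(d,open("s1.pkl","wb"))
a=cv2.resize(d["side"]["image"][160:260,290:400],(396,360),interpolation=3)
b=cv2.resize(d["top"]["image"][180:260,340:450],(400,291),interpolation=3)
C=np.zeros((360,800,3),np.uint8);C[:,:396]=a;C[:291,400:]=b
cv2.imwrite("pics/cap2.png",C[...,::-1])
s=d["side"]
for c,st,r,_ in comps(s,(100,120,40),(130,255,255),(300,180,380,230)): print("side caps",c.round(1),st)
print(proj(s,[[638.7,-104,93],[628.5,-163,93],[617.7,-222,93]]).round(1))
E
```

```text
t 7.25 pos [ 631.2 -105.5  199.3] yaw 169.3 z [-0.002  0.001 -1.   ] gap 36.0 F [ 0.2  0.5 -0.7] q [-0.25  0.26  1.42  0.    1.46 -1.63]
shift [211.5 114.2  29.7] turn [ 0.001 -0.002 -0.379]
side caps [358.3 192.2] [353 189  12   7  69]
side caps [342.6 199.8] [337 196  12   8  76]
side caps [325.9 207.6] [320 204  12   8  82]
[[325.6 207.7]
 [342.  199.6]
 [357.8 192. ]]
```

View pics/cap2.png

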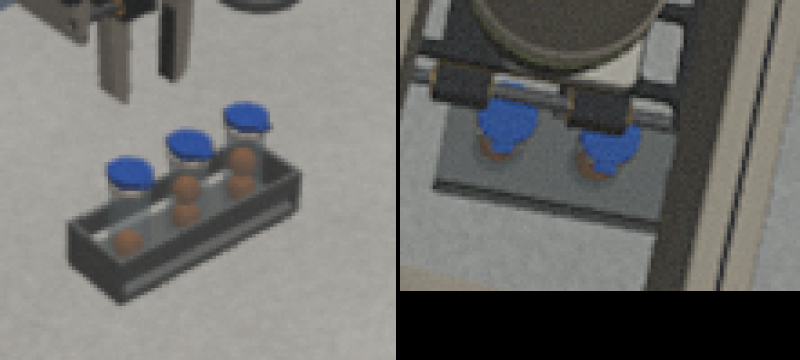

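The side pane shows all three caps flat on their tubes, at about (130,172), (190,145) and (247,117), so the open cap is shut. Next I'll move to the dish handle.

Request:
play_rows(
  rows=[
    {"dx": 10,"dy": 5,"dz": 0,"rx": 0,"ry": 0,"rz": -0.02,"fingers": 0.7},
    {"dx": 35,"dy": 19,"dz": 3,"rx": 0,"ry": 0,"rz": -0.06,"fingers": 0.7},
    {"dx": 65,"dy": 35,"dz": 8,"rx": 0,"ry": 0,"rz": -0.12,"fingers": 0.7},
    {"dx": 95,"dy": 51,"dz": 12,"rx": 0,"ry": 0,"rz": -0.17,"fingers": 0.7},
    {"dx": 125,"dy": 68,"dz": 17,"rx": 0,"ry": 0,"rz": -0.22,"fingers": 0.7},
    {"dx": 155,"dy": 84,"dz": 22,"rx": 0,"ry": 0,"rz": -0.28,"fingers": 0.7},
    {"dx": 185,"dy": 100,"dz": 26,"rx": 0,"ry": 0,"rz": -0.33,"fingers": 0.7},
    {"dx": 204,"dy": 110,"dz": 30,"rx": 0,"ry": 0,"rz": -0.37,"fingers": 0.7},
    {"dx": 211,"dy": 114,"dz": 30,"rx": 0,"ry": 0,"rz": -0.38,"fingers": 0.7},
    {"dx": 211,"dy": 114,"dz": 30,"rx": 0,"ry": 0,"rz": -0.38,"fingers": 0.7},
  ],
)

```text
clock: 8.35
tool_pos: [445.4, 45.9, 170.8]
eef_rot: [-0.097, 0.995, -0.0, 0.0]
wrist_force: [-0.1, 0.8, 0.4]
finger_gap: 64.9
grip_force: 0.0
```

```bash
python3 g.py 444.5 46 86 191; python3 - <<'E'
from h import *
d=grab(["wrist"]);w=d["wrist"]; pickle.dump(d,open("w1.pkl","wb"))
cv2.imwrite("pics/w1.png",w["image"][...,::-1])
c=np.array([445,46,87.]);u=np.array([.981,.191,0])
print(proj(w,[c,c+61*u,c-61*u]).round(0))
E
```

```text
t 8.35 pos [445.4  45.9 170.8] yaw -168.9 z [ 0. -0. -1.] gap 64.9 F [-0.1  0.8  0.4] q [-0.01 -0.25  1.99 -0.    1.4  -1.78]
shift [ 0.9  0.3 84.8] turn [-0.     0.     0.002]
[[318. 255.]
 [318. 340.]
 [318. 159.]]
```

View pics/w1.png

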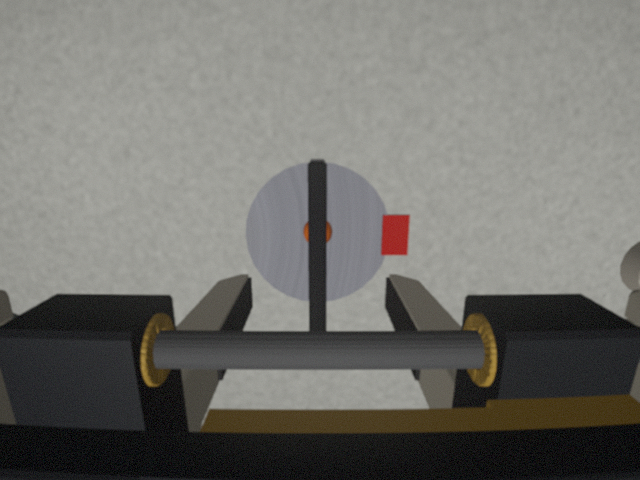

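The wrist view shows the bar vertical at column 317, centred between the fingers, with the ball at (317,231) and the lip at (395,234). It's aligned, so I'll lower now.

Request:
play_rows(
  rows=[
    {"dx": 0,"dy": 0,"dz": 8,"rx": 0,"ry": 0,"rz": 0,"fingers": 0.7},
    {"dx": 0,"dy": 0,"dz": 20,"rx": 0,"ry": 0,"rz": 0,"fingers": 0.7},
    {"dx": 0,"dy": 0,"dz": 35,"rx": 0,"ry": 0,"rz": 0,"fingers": 0.6},
    {"dx": 0,"dy": 0,"dz": 50,"rx": 0,"ry": 0,"rz": 0,"fingers": 0.5},
    {"dx": 0,"dy": 0,"dz": 63,"rx": 0,"ry": 0,"rz": 0,"fingers": 0.5},
    {"dx": 0,"dy": 0,"dz": 72,"rx": 0,"ry": 0,"rz": 0,"fingers": 0.45},
    {"dx": 0,"dy": 0,"dz": 79,"rx": 0,"ry": 0,"rz": 0,"fingers": 0.4},
    {"dx": 0,"dy": 0,"dz": 83,"rx": 0,"ry": 0,"rz": 0,"fingers": 0.4},
    {"dx": 0,"dy": 0,"dz": 84,"rx": 0,"ry": 0,"rz": 0,"fingers": 0.35},
    {"dx": 0,"dy": 0,"dz": 84,"rx": 0,"ry": 0,"rz": 0,"fingers": 0.3},
  ],
)

```text
clock: 9.4
tool_pos: [445.9, 45.5, 86.9]
eef_rot: [-0.096, 0.995, -0.0, 0.0]
wrist_force: [0.7, 0.2, -0.9]
finger_gap: 29.6
grip_force: 0.0
```

Request:
play_rows(
  rows=[
    {"dx": 0,"dy": 0,"dz": 0,"rx": 0,"ry": 0,"rz": 0,"fingers": 0.26},
    {"dx": 0,"dy": 0,"dz": 0,"rx": 0,"ry": 0,"rz": 0,"fingers": 0.23},
    {"dx": 0,"dy": 0,"dz": 0,"rx": 0,"ry": 0,"rz": 0,"fingers": 0.21},
    {"dx": 0,"dy": 0,"dz": 0,"rx": 0,"ry": 0,"rz": 0,"fingers": 0.19},
    {"dx": 0,"dy": 0,"dz": 0,"rx": 0,"ry": 0,"rz": 0,"fingers": 0.17},
    {"dx": 0,"dy": 0,"dz": 0,"rx": 0,"ry": 0,"rz": 0,"fingers": 0.155},
    {"dx": 0,"dy": 0,"dz": 0,"rx": 0,"ry": 0,"rz": 0,"fingers": 0.14},
    {"dx": 0,"dy": 0,"dz": 0,"rx": 0,"ry": 0,"rz": 0,"fingers": 0.125},
    {"dx": 0,"dy": 0,"dz": 0,"rx": 0,"ry": 0,"rz": 0,"fingers": 0.11},
    {"dx": 0,"dy": 0,"dz": 0,"rx": 0,"ry": 0,"rz": 0,"fingers": 0},
  ],
)

```text
clock: 10.4
tool_pos: [445.6, 45.4, 86.6]
eef_rot: [-0.096, 0.995, -0.0, -0.0]
wrist_force: [0.2, 0.8, 0.0]
finger_gap: 11.6
grip_force: 30.0
```

Request:
play_rows(
  rows=[
    {"dx": 0,"dy": 0,"dz": 0,"rx": 0,"ry": 0,"rz": 0,"fingers": 0},
    {"dx": 0,"dy": 0,"dz": 0,"rx": 0,"ry": 0,"rz": 0,"fingers": 0},
    {"dx": 0,"dy": 0,"dz": 0,"rx": 0,"ry": 0,"rz": 0,"fingers": 0},
    {"dx": 0,"dy": 0,"dz": -1,"rx": 0,"ry": 0,"rz": 0,"fingers": 0},
    {"dx": 0,"dy": 0,"dz": -2.5,"rx": 0,"ry": 0,"rz": 0,"fingers": 0},
    {"dx": 0,"dy": 0,"dz": -4.5,"rx": 0,"ry": 0,"rz": 0,"fingers": 0},
    {"dx": 0,"dy": 0,"dz": -6.5,"rx": 0,"ry": 0,"rz": 0,"fingers": 0},
    {"dx": 0,"dy": 0,"dz": -8,"rx": 0,"ry": 0,"rz": 0,"fingers": 0},
    {"dx": 0,"dy": 0,"dz": -9,"rx": 0,"ry": 0,"rz": 0,"fingers": 0},
    {"dx": 0,"dy": 0,"dz": -9,"rx": 0,"ry": 0,"rz": 0,"fingers": 0},
  ],
)

```text
clock: 11.4
tool_pos: [445.8, 45.5, 95.8]
eef_rot: [-0.096, 0.995, -0.0, 0.0]
wrist_force: [-0.2, -0.5, -1.7]
finger_gap: 12.0
grip_force: 30.0
```

```bash
python3 g.py 444.5 46 170 191; python3 - <<'E'
from h import *
d=grab(["wrist","side","top"]);pickle.dump(d,open("s2.pkl","wb"))
a=cv2.resize(d["wrist"]["image"],(400,300));b=cv2.resize(d["side"]["image"][220:340,280:420],(400,343),interpolation=3)
C=np.zeros((343,800,3),np.uint8);C[:300,:400]=a;C[:,400:]=b
cv2.imwrite("pics/lift.png",C[...,::-1])
E
```

```text
t 11.4 pos [445.8  45.5  95.8] yaw -168.9 z [ 0.  0. -1.] gap 12.0 F [-0.2 -0.5 -1.7] q [-0.01 -0.16  2.06  0.    1.25 -1.78]
shift [  1.1   0.7 -74.2] turn [-0.     0.     0.001]
```

View pics/lift.png

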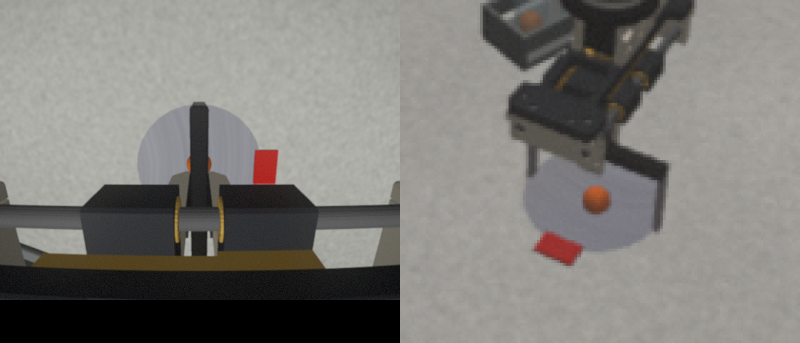

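The dish is lifted and level, the ball is in its middle at (595,200), and the lip is at (557,248). I'll raise it further.

Request:
play_rows(
  rows=[
    {"dx": 0,"dy": 0,"dz": -1,"rx": 0,"ry": 0,"rz": 0,"fingers": 0},
    {"dx": 0,"dy": 0,"dz": -4,"rx": 0,"ry": 0,"rz": 0,"fingers": 0},
    {"dx": 0,"dy": 0,"dz": -9,"rx": 0,"ry": 0,"rz": 0,"fingers": 0},
    {"dx": 0,"dy": 0,"dz": -16,"rx": 0,"ry": 0,"rz": 0,"fingers": 0},
    {"dx": 0,"dy": 0,"dz": -25,"rx": 0,"ry": 0,"rz": 0,"fingers": 0},
    {"dx": 0,"dy": 0,"dz": -35,"rx": 0,"ry": 0,"rz": 0,"fingers": 0},
    {"dx": 0,"dy": 0,"dz": -44,"rx": 0,"ry": 0,"rz": 0,"fingers": 0},
    {"dx": 0,"dy": 0,"dz": -51,"rx": 0,"ry": 0,"rz": 0,"fingers": 0},
    {"dx": 0,"dy": 0,"dz": -56,"rx": 0,"ry": 0,"rz": 0,"fingers": 0},
    {"dx": 0,"dy": 0,"dz": -59,"rx": 0,"ry": 0,"rz": 0,"fingers": 0},
  ],
)

```text
clock: 12.55
tool_pos: [445.8, 45.5, 155.3]
eef_rot: [-0.096, 0.995, -0.0, 0.0]
wrist_force: [-0.3, 0.3, -1.4]
finger_gap: 11.6
grip_force: 30.0
```

```bash
python3 g.py 492 201 155 91.0
```

```text
t 12.55 pos [445.8  45.5 155.3] yaw -168.9 z [ 0.001 -0.    -1.   ] gap 11.6 F [-0.3  0.3 -1.4] q [-0.01 -0.23  2.   -0.    1.37 -1.78]
shift [-75.2 143.7   0.3] turn [0.000e+00 1.000e-03 1.747e+00]
```

Request:
play_rows(
  rows=[
    {"dx": 0,"dy": 0,"dz": 0,"rx": 0,"ry": 0,"rz": 0.005,"fingers": 0},
    {"dx": 0,"dy": 0,"dz": 0,"rx": 0,"ry": 0,"rz": 0.02,"fingers": 0},
    {"dx": 0,"dy": 0,"dz": 0,"rx": 0,"ry": 0,"rz": 0.045,"fingers": 0},
    {"dx": 0,"dy": 0,"dz": 0,"rx": 0,"ry": 0,"rz": 0.08,"fingers": 0},
    {"dx": 0,"dy": 0,"dz": 0,"rx": 0,"ry": 0,"rz": 0.125,"fingers": 0},
    {"dx": 0,"dy": 0,"dz": 0,"rx": 0,"ry": 0,"rz": 0.18,"fingers": 0},
    {"dx": 0,"dy": 0,"dz": 0,"rx": 0,"ry": 0,"rz": 0.24,"fingers": 0},
    {"dx": 0,"dy": 0,"dz": 0,"rx": 0,"ry": 0,"rz": 0.31,"fingers": 0},
    {"dx": 0,"dy": 0,"dz": 0,"rx": 0,"ry": 0,"rz": 0.38,"fingers": 0},
    {"dx": 0,"dy": 0,"dz": 0,"rx": 0,"ry": 0,"rz": 0.45,"fingers": 0},
  ],
)

```text
clock: 13.55
tool_pos: [445.3, 45.5, 154.2]
eef_rot: [0.13, 0.991, -0.0, -0.0]
wrist_force: [-0.6, 0.4, -2.2]
finger_gap: 11.7
grip_force: 30.0
```

Request:
play_rows(
  rows=[
    {"dx": 0,"dy": 0,"dz": 0,"rx": 0,"ry": 0,"rz": 0.075,"fingers": 0},
    {"dx": 0,"dy": 0,"dz": 0,"rx": 0,"ry": 0,"rz": 0.15,"fingers": 0},
    {"dx": 0,"dy": 0,"dz": 0,"rx": 0,"ry": 0,"rz": 0.225,"fingers": 0},
    {"dx": 0,"dy": 0,"dz": 0,"rx": 0,"ry": 0,"rz": 0.3,"fingers": 0},
    {"dx": 0,"dy": 0,"dz": 0,"rx": 0,"ry": 0,"rz": 0.375,"fingers": 0},
    {"dx": 0,"dy": 0,"dz": 0,"rx": 0,"ry": 0,"rz": 0.45,"fingers": 0},
    {"dx": 0,"dy": 0,"dz": 0,"rx": 0,"ry": 0,"rz": 0.525,"fingers": 0},
    {"dx": 0,"dy": 0,"dz": 0,"rx": 0,"ry": 0,"rz": 0.6,"fingers": 0},
    {"dx": 0,"dy": 0,"dz": 0,"rx": 0,"ry": 0,"rz": 0.675,"fingers": 0},
    {"dx": 0,"dy": 0,"dz": 0,"rx": 0,"ry": 0,"rz": 0.75,"fingers": 0},
  ],
)

```text
clock: 14.55
tool_pos: [445.4, 45.5, 154.2]
eef_rot: [0.484, 0.875, -0.0, -0.0]
wrist_force: [0.7, 0.7, -2.2]
finger_gap: 11.6
grip_force: 30.0
```

Request:
play_rows(
  rows=[
    {"dx": 0,"dy": 0,"dz": 0,"rx": 0,"ry": 0,"rz": 0.075,"fingers": 0},
    {"dx": 0,"dy": 0,"dz": 0,"rx": 0,"ry": 0,"rz": 0.15,"fingers": 0},
    {"dx": 0,"dy": 0,"dz": 0,"rx": 0,"ry": 0,"rz": 0.22,"fingers": 0},
    {"dx": 0,"dy": 0,"dz": 0,"rx": 0,"ry": 0,"rz": 0.285,"fingers": 0},
    {"dx": 0,"dy": 0,"dz": 0,"rx": 0,"ry": 0,"rz": 0.345,"fingers": 0},
    {"dx": 0,"dy": 0,"dz": 0,"rx": 0,"ry": 0,"rz": 0.4,"fingers": 0},
    {"dx": 0,"dy": 0,"dz": 0,"rx": 0,"ry": 0,"rz": 0.45,"fingers": 0},
    {"dx": 0,"dy": 0,"dz": 0,"rx": 0,"ry": 0,"rz": 0.495,"fingers": 0},
    {"dx": 0,"dy": 0,"dz": 0,"rx": 0,"ry": 0,"rz": 0.525,"fingers": 0},
    {"dx": 0,"dy": 0,"dz": 0,"rx": 0,"ry": 0,"rz": 0.547,"fingers": 0},
  ],
)

```text
clock: 15.55
tool_pos: [445.4, 45.5, 154.4]
eef_rot: [0.702, 0.712, -0.0, -0.0]
wrist_force: [0.9, -0.1, -0.8]
finger_gap: 11.7
grip_force: 30.0
```

```bash
python3 g.py 492 201 155 91.0; python3 - <<'E'
from h import *
from m import comps
d=grab(["wrist","side"])
s=d["side"];h=cv2.cvtColor(s["image"],cv2.COLOR_RGB2HSV)
for c,st,r,_ in comps(s,(5,150,80),(20,255,255),(260,180,420,330),4): print("ball side",c.round(1),st,plane(s,[c],155.3-86.6+19).round(1))
a=cv2.resize(d["wrist"]["image"],(400,300));b=cv2.resize(s["image"][190:340,260:435],(400,343),interpolation=3)
C=np.zeros((343,800,3),np.uint8);C[:300,:400]=a;C[:,400:]=b
cv2.imwrite("pics/turn.png",C[...,::-1])
E
```

```text
t 15.55 pos [445.4  45.5 154.4] yaw 90.9 z [-0.001  0.    -1.   ] gap 11.7 F [ 0.9 -0.1 -0.8] q [-0.01 -0.23  2.   -0.    1.37 -0.03]
shift [154.8  48.9  -0.7] turn [-0.001 -0.    -0.002]
ball side [348.7 271.5] [345 268   8   8  52] [[443.8  46.6  87.7]]
```

View pics/turn.png

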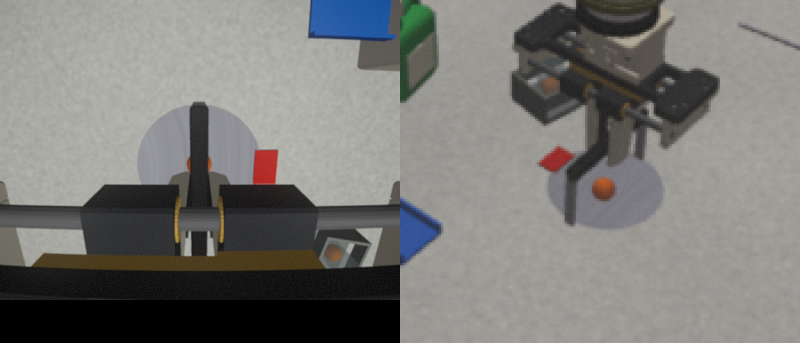

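The dish has turned: the lip now points toward the housing, at (556,158) in the side pane, and the ball is centred at (603,188). Next is the carry to the trough.

Request:
play_rows(
  rows=[
    {"dx": 1,"dy": 0.3,"dz": 0,"rx": 0,"ry": 0,"rz": 0,"fingers": 0},
    {"dx": 3.3,"dy": 1.1,"dz": 0,"rx": 0,"ry": 0,"rz": 0,"fingers": 0},
    {"dx": 7.6,"dy": 2.4,"dz": 0,"rx": 0,"ry": 0,"rz": 0,"fingers": 0},
    {"dx": 13.8,"dy": 4.4,"dz": 0,"rx": 0,"ry": 0,"rz": 0,"fingers": 0},
    {"dx": 22,"dy": 6.9,"dz": 0,"rx": 0,"ry": 0,"rz": 0,"fingers": 0},
    {"dx": 32,"dy": 10.1,"dz": 0,"rx": 0,"ry": 0,"rz": 0,"fingers": 0},
    {"dx": 43.5,"dy": 13.7,"dz": 0,"rx": 0,"ry": 0,"rz": 0,"fingers": 0},
    {"dx": 55.4,"dy": 17.5,"dz": 0,"rx": 0,"ry": 0,"rz": 0,"fingers": 0},
    {"dx": 67.3,"dy": 21.3,"dz": 0,"rx": 0,"ry": 0,"rz": 0,"fingers": 0},
    {"dx": 79.3,"dy": 25,"dz": 0,"rx": 0,"ry": 0,"rz": 0,"fingers": 0},
  ],
)

```text
clock: 16.65
tool_pos: [469.5, 126.4, 154.6]
eef_rot: [0.701, 0.713, -0.0, -0.0]
wrist_force: [-0.8, 0.0, -1.6]
finger_gap: 11.7
grip_force: 30.0
```

Request:
play_rows(
  rows=[
    {"dx": 11.9,"dy": 3.8,"dz": 0,"rx": 0,"ry": 0,"rz": 0,"fingers": 0},
    {"dx": 23.4,"dy": 7.4,"dz": 0,"rx": 0,"ry": 0,"rz": 0,"fingers": 0},
    {"dx": 33.9,"dy": 10.7,"dz": 0,"rx": 0,"ry": 0,"rz": 0,"fingers": 0},
    {"dx": 43.5,"dy": 13.7,"dz": 0,"rx": 0,"ry": 0,"rz": 0,"fingers": 0},
    {"dx": 52,"dy": 16.5,"dz": 0,"rx": 0,"ry": 0,"rz": 0,"fingers": 0},
    {"dx": 59.7,"dy": 18.9,"dz": 0,"rx": 0,"ry": 0,"rz": 0,"fingers": 0},
    {"dx": 65.9,"dy": 20.8,"dz": 0,"rx": 0,"ry": 0,"rz": 0,"fingers": 0},
    {"dx": 70.7,"dy": 22.3,"dz": 0,"rx": 0,"ry": 0,"rz": 0,"fingers": 0},
    {"dx": 74,"dy": 23.4,"dz": 0,"rx": 0,"ry": 0,"rz": 0,"fingers": 0},
    {"dx": 75.5,"dy": 23.9,"dz": 0,"rx": 0,"ry": 0,"rz": 0,"fingers": 0},
  ],
)

```text
clock: 17.65
tool_pos: [492.0, 201.3, 154.6]
eef_rot: [0.701, 0.713, -0.0, -0.0]
wrist_force: [-0.5, -0.1, -2.4]
finger_gap: 11.8
grip_force: 30.0
```

Request:
play_rows(
  rows=[
    {"dx": 0,"dy": 0,"dz": 0,"rx": 0,"ry": 0,"rz": 0,"fingers": 0},
    {"dx": 0,"dy": 0,"dz": 0.5,"rx": 0,"ry": 0,"rz": 0,"fingers": 0},
    {"dx": 0,"dy": 0,"dz": 1.5,"rx": 0,"ry": 0,"rz": 0,"fingers": 0},
    {"dx": 0,"dy": 0,"dz": 3,"rx": 0,"ry": 0,"rz": 0,"fingers": 0},
    {"dx": 0,"dy": 0,"dz": 4.5,"rx": 0,"ry": 0,"rz": 0,"fingers": 0},
    {"dx": 0,"dy": 0,"dz": 5.5,"rx": 0,"ry": 0,"rz": 0,"fingers": 0},
    {"dx": 0,"dy": 0,"dz": 6,"rx": 0,"ry": 0,"rz": 0,"fingers": 0},
    {"dx": 0,"dy": 0,"dz": 6,"rx": 0,"ry": 0,"rz": 0,"fingers": 0},
    {"dx": 0,"dy": 0,"dz": 6,"rx": 0,"ry": 0,"rz": 0,"fingers": 0},
    {"dx": 0,"dy": 0,"dz": 6,"rx": 0,"ry": 0,"rz": 0,"fingers": 0},
  ],
)

```text
clock: 18.65
tool_pos: [491.9, 201.2, 148.7]
eef_rot: [0.701, 0.713, 0.0, 0.0]
wrist_force: [-0.6, 0.7, -1.4]
finger_gap: 11.6
grip_force: 30.0
```

```bash
python3 g.py 492 201 149 91.0; python3 - <<'E'
from h import *
from m import comps
d=grab(["wrist","side","top"])
s=d["side"]; zb=manip.observe()["tool_pos"][2]-86.6
for c,st,r,_ in comps(s,(5,150,80),(20,255,255),(200,220,360,380),4): print("ball side",c.round(1),st,plane(s,[c],zb+19).round(1))
for n,v in d.items():
    r=v["image"].astype(int);m=((r[...,0]>r[...,1]+60)&(r[...,0]>r[...,2]+80)).astype(np.uint8)
    k,l,st,ce=cv2.connectedComponentsWithStats(m)
    for i in range(1,k):
        if st[i][4]>15: print(n,ce[i].round(1),st[i],plane(v,[ce[i]],zb+20).round(1))
    print(n,"expected lip",proj(v,[[567,201,zb+20]]).round(1))
a=cv2.resize(d["wrist"]["image"],(400,300));b=cv2.resize(s["image"][210:360,170:345],(400,343),interpolation=3);c=cv2.resize(d["top"]["image"][150:330,160:400],(333,250),interpolation=3)
C=np.zeros((595,800,3),np.uint8);C[:300,:400]=a;C[:343,400:]=b;C[345:595,:333]=c
cv2.imwrite("pics/end.png",C[...,::-1])
E
```

```text
t 18.65 pos [491.9 201.2 148.7] yaw 91.0 z [ 0.  0. -1.] gap 11.6 F [-0.6  0.7 -1.4] q [0.29 0.01 1.79 0.   1.34 0.27]
shift [-0.2  0.1 -0.3] turn [ 0. -0. -0.]
ball side [288.1 301.8] [284 298   9   9  65] [[490.2 202.6  81.1]]
wrist [424.1 266.9] [ 405  240   40   55 1888] [[556.3 201.3  82.1]]
wrist [301.7 264. ] [300 255   4  18  53] [[482.4 201.9  82.1]]
wrist [334.3 263.8] [333 255   4  19  62] [[502.  202.4  82.1]]
wrist expected lip [[441.6 267.7]]
side [267.9 287.4] [261 282  15  12  93] [[553.3 201.5  82.1]]
side [288.1 300.2] [284 297   9   7  44] [[492.7 199.8  82.1]]
side [618.2 476. ] [610 470  21  10 116] [[-157.3  127.9   82.1]]
side expected lip [[263.8 284.4]]
top [227.3 249.8] [224 246   7  10  59] [[556.8 192.6  82.1]]
top expected lip [[223.5 245. ]]
```

View pics/end.png

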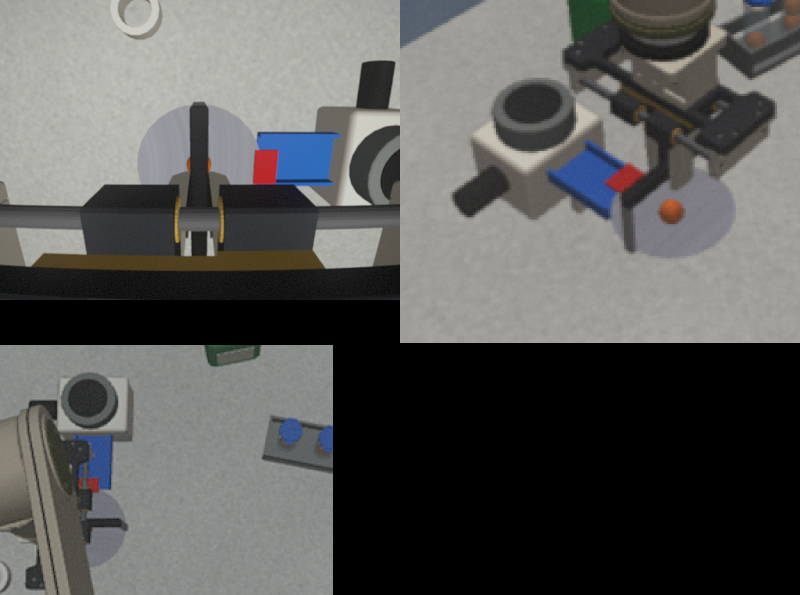

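The wrist and side panes show the lip at (265,167) and (627,178), centred over the open end of the trough and pointing along it. The ball is in the middle at (671,211). The numbers agree, so I'm handing in.

```bash
python3 -c "
from plant import manip
print(manip.finish_job())"
```

```text
the job is handed in; nothing more can be done
None
```

I pressed the open cap shut and handed the job in with the dish held level and still, its red lip about 20 mm above the trough mouth and pointing along it, the ball in the middle; the hand-in reported no verdict.

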